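# Fit battery packs and decks to two line-following robots

## Robot

A 6-joint arm with a two-finger parallel gripper is mounted at the origin on the work surface. World frame = base frame: x ahead of the robot, y to its left, z up, the work surface at z = 0. Lengths are in mm, angles in rad, forces in N, time in s.
With the tool pointing down it reaches from about 275 to 775 mm from the base axis. Payload 14.6 kg.
Tool frame: the origin (TCP) lies at the very end of the fingers, on their centre line; the grasp point (between the pads) lies 19 mm behind it; z points along the fingers, y is the line along which they close (so a half turn about z gives the same grasp; the last joint's range is limited). The gripper opens to 85 mm and grips with 20 to 120 N. Pads are 22 mm wide; open, the fingers measure 114 mm over their backs; the gripper's body (76 mm by 85 mm) begins 54 mm behind the grasp point. The pads swing forward as they close: fully open they stand 13 mm farther back than shut.
Start: joints at [0.965, 0.263, -0.048, 1.259, 0, 1.415], TCP at [228.74, 472.553, 231.278] pointing down, gripper open.
Joint ranges: [-2.65, 2.65], [-0.89, 1.7], [-1.18, 1.37], [-2.13, 2.11], [-1.35, 1.29], [-3.14, 3.14]. Speed limits (rad/s): [1.89, 1.89, 2.57, 2.79, 3.14, 3.14].

## Interface

Orientations are given as a unit quaternion [x, y, z, w].
In Python, from bench import ctrl gives the robot as it stands. The module is installed in compiled form; this text tells all that it offers.
- The arm moves only by the tool arm_command, never from a script. Its arguments are lists of equal length, an entry for each row: "gripper": the finger opening in cm, from 0 to 8.54; "translation": the shift along the tool's x, y, z in cm, a list of three; "angular": the turn, a rotation vector about the tool's x, y, z in degrees, a list of three. In form: {"gripper": [gripper, ...], "translation": [[dx, dy, dz], ...], "angular": [[ax, ay, az], ...]}. A call has exactly 5 rows; each row is the pose to reach, as a shift and turn from the pose commanded when the call began, along the tool's axes at that moment; what a row does not reach only later rows make up. A row lasts 1/12 s, in which the tool goes at most 41.7 mm and 7.16 degrees, less where a joint would pass 70% of its speed; a pose out of reach is approached as far as the arm can. A call with a gripper value outside its range is refused whole. The fingers move at their own pace and stop on an object; the grip force is fixed at half the most. Time passes only in rows, so rows that repeat a pose let the fingers close, or fill a call up. It gives the time, the measured TCP pose, the force, the opening and the grip force at its end, in the units of the state.
- ctrl.get_state(): the state, without advancing time (a new reading comes with each control period).
- ctrl.snapshot(name): name is "side" or "top"; returns the picture (480x640x3 uint8, blue, green, red); there is no depth.
- ctrl.get_calibration(name): a dict with "intrinsics" (3x3 intrinsics, pixels), "k1" (the pictures are not rectified: a ray, as slopes to the right and down, at radius r is drawn at 1 + k1 r^2 times it, then the intrinsics apply), "R" (3x3) and "t" (3): a world point X has camera coordinates R X + t. Camera axes: x right, y down, z forward; pixel columns grow to the right and rows downward; lengths in mm; the calibration is good to about 2 mm. A picture is of the moment at which its call begins. get_calibration takes no time and is no camera call.
- ctrl.job_done(): hands the job in; it is judged then, once.
The state is a dict: "t": time; "q": joint angles; "qvel": joint speeds; "tau": joint torques, N m; "eef_pos": TCP position; "tool_rot": TCP orientation; "ft_force": force on the tool from outside, world axes, zero at the start; "wrist_torque": the same for the moment, N m; "opening": opening from 0.0 (shut) to 1.0 (fully open); "gripper_force": force on a finger pad.
Only numpy, scipy, OpenCV 4.12 (cv2) and the standard library are available. Lean on these libraries where they do the work, as an engineer would, in place of code of your own. Each camera call takes 0.05 s, during which the arm holds its last target. There are 200 camera calls.

## Task

Build up the two line-following robots: first put the wide battery pack flat into the bay of the long robot base and set the rectangular deck on that base's four stand-offs, centred and square; then put the narrow battery pack flat into the bay of the round robot base and set the round deck centred on its four stand-offs. Work in exactly that order, let go of everything, and do not push the spare wheel or the tape roll about.

Things in the scene. Friction and masses are not known exactly. Their poses are not given: they have to be found in the camera images.
- long_bay (a point): Long base, fixed: 160 x 110 mm (x, y) plate, wheels at the sides. Point: bay centre on the plate's top, 45 mm above the bench; z up, x along plate and bay. Bay 76 x 64 mm within stops 6 mm high, 3 thick: x ends 48 mm long; sides only at |x| 24-34, open to fingers between. Stand-offs 10 mm wide, 38 high at x +-50, y +-36. Pack and deck lie with their length along x, either way round.
- round_bay (a point): Round base, fixed: plate 140 mm in diameter, a wheel at each side. Point: bay centre on the plate's top, 45 mm above the bench; z up, x along the bay. Bay 76 x 48 mm (x, y) within stops 6 mm high, 3 thick: x ends 32 mm long; sides only at |x| 24-34, open to fingers between. Stand-offs 10 mm wide, 38 high at x +-36, y +-34. Pack's length along x, either way round; deck at any turn.
- wide_pack_center (a point): The wide battery pack: black holder with three cells side by side on top (six in all), a block 60 x 48 x 32 mm (x, y, z), loose, lying flat. The point is its centre, 16 mm above its underside; z up, x along its length (the cells). About 0.15 kg.
- narrow_pack_center (a point): The narrow battery pack: black holder with two cells side by side on top (four in all), a block 60 x 32 x 32 mm (x, y, z), loose, lying flat. The point is its centre, 16 mm above its underside; z up, x along its length (the cells). About 0.1 kg.
- long_deck_block (a point): Rectangular deck, loose, flat: blue circuit board 130 x 96 x 4 mm (x, y, z) with a black box 60 x 36 x 32 mm (x, y, z) in the middle of its top to hold it by; components up to 7 mm high beside the box. Point: centre of the box, 20 mm above the deck's underside, 16 mm above the board's top; z up, x along the length. About 0.14 kg.
- round_deck_turret (a point): Round deck, loose, flat: blue circuit board 118 mm in diameter, 4 mm thick, with a black round sensor turret 40 mm in diameter, 32 mm high in the middle of its top to hold it by; components 4 mm high from 36 mm off the axis outwards. Point: centre of the turret, 20 mm above the deck's underside, 16 mm above the board's top; z up. About 0.11 kg.
- spare_wheel: A loose spare wheel lying flat, 42 mm in diameter, 12 mm high, black tyre and white hub, among the parts; to be left where it is. Origin at the centre of its underside.
- tape_roll: A loose black roll of tape lying flat, 72 mm outside and 52 mm inside diameter, 18 mm high, beside a deck; to be left where it is. Origin at the centre of its underside.

How it is judged:
By the outcome, as a careful person would: the job done as asked, in the order asked, and still so for the second after the job is handed in, with the robot touching nothing.
It also fails if it takes over 115 s, if anything falls off the work surface, if the arm or the gripper's body presses on something with over 40 N, if the wrist force passes 120 N, or if a joint passes its speed limit or range.

## Working session

There is one attempt and no reset: what is moved stays moved. The work goes in short steps, Python scripts to look and compute and a tool call to move; the robot and the scene stay as the last step left them, time stands still between calls to the robot, and variables do not carry over. Pictures are saved under pics/ and viewed, at most 14 in all, crops included, and the job is handed in when it is done.

Besides the shell and the picture viewer there is one more tool, called after "Call:" as name(argument=value, ...), one argument or row to a line, values as JSON. arm_command: Moves the arm, as the interface text tells. Its arguments: {"type":"object","properties":{"gripper":{"type":"array","items":{"type":"number"}},"translation":{"type":"array","items":{"type":"array","items":{"type":"number"}}},"angular":{"type":"array","items":{"type":"array","items":{"type":"number"}}}},"required":["gripper","translation","angular"]}

```bash
mkdir -p pics
cat > h.py <<'E'
import numpy as np, cv2
from bench import ctrl
def snap(n,f):
    im=ctrl.snapshot(n); cv2.imwrite('pics/'+f,im); return im
def ray(n,uv):
    c=ctrl.get_calibration(n);K=np.array(c['intrinsics'],float);R=np.array(c['R']);t=np.array(c['t']).ravel()
    p=cv2.undistortPoints(np.array(uv,float).reshape(-1,1,2),K,np.array([c['k1'],0,0,0,0],float)).reshape(-1,2)
    return -R.T@t, np.c_[p,np.ones(len(p))]@R
def onz(n,uv,z):
    o,d=ray(n,uv); return o+d*((z-o[2])/d[:,2])[:,None]
def proj(n,X):
    c=ctrl.get_calibration(n);R=np.array(c['R'],float)
    return cv2.projectPoints(np.array(X,float).reshape(-1,1,3),cv2.Rodrigues(R)[0],np.array(c['t'],float).ravel(),np.array(c['intrinsics'],float),np.array([c['k1'],0,0,0,0],float))[0].reshape(-1,2)
E
python3 - <<'E'
from h import *
for n in ('top','side'):
    snap(n,n+'0.png'); c=ctrl.get_calibration(n); print(n,c['intrinsics'],c['k1'],ray(n,[[320,240]]))
s=ctrl.get_state();print(s['t'],s['eef_pos'],s['tool_rot'],s['opening'])
E
```

```text
top [[514.04799943   0.         322.03297478]
 [  0.         514.04799943 233.68686336]
 [  0.           0.           1.        ]] 0.020394689194550016 (array([ 389.71366959,   -3.23454945, 1155.30667956]), array([[ 0.11537458, -0.00325782, -0.9934005 ]]))
side [[455.38044047   0.         323.41040184]
 [  0.         455.38044047 234.34424254]
 [  0.           0.           1.        ]] -0.06346978808884506 (array([  32.17698878, -534.55873202,  675.73921504]), array([[ 0.52149034,  0.55992293, -0.64400659]]))
0.1 [228.60072028 472.34578711 230.87839438] [ 2.23504308e-01  9.74702828e-01 -4.39989158e-04 -1.67216574e-04] 1.0000713310112666
```

View pics/top0.png

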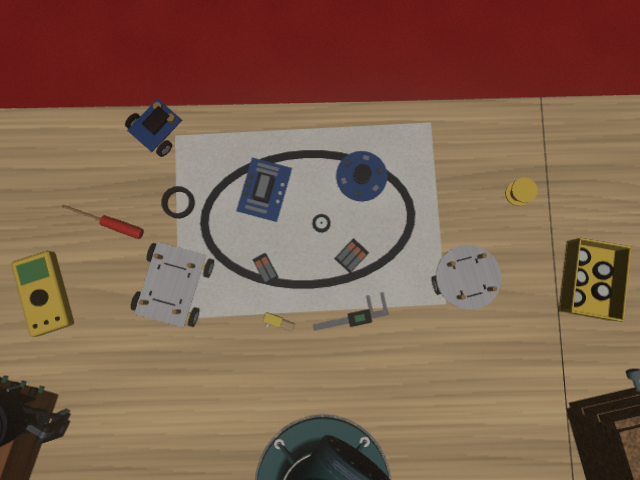

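View pics/side0.png

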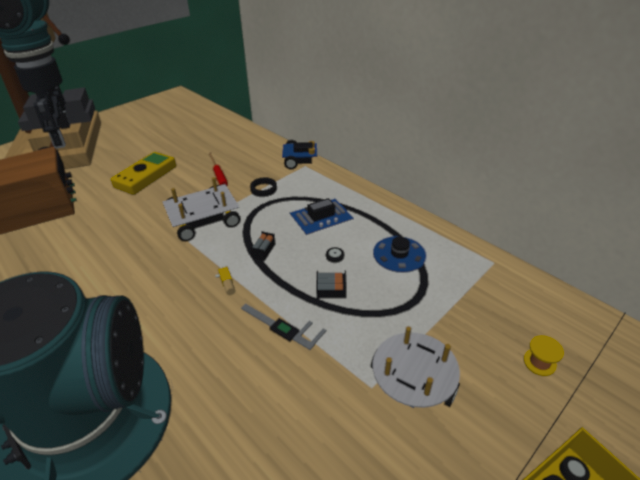

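The top view shows the long base at about (172,285), rectangular deck (265,190), wide pack (351,255), narrow pack (264,267), round deck (361,175), round base (467,277), tape (178,202) and wheel (321,223). The side view shows the same layout, with brass stand-offs on both bases. Next I'll zoom in on the bases and packs and print the colour blobs.

Run:
```python
from h import *
t=cv2.imread('pics/top0.png');s=cv2.imread('pics/side0.png')
up=lambda a,k:cv2.resize(a,None,fx=k,fy=k,interpolation=cv2.INTER_CUBIC)
A=up(t[150:335,125:325],4)[:, :]
a=up(t[235:335,125:225],4);b=up(t[235:335,420:520],4)
c=up(t[145:225,225:325],4);d=up(t[235:285,240:290],4);e=up(t[230:280,326:376],4)
cv2.imwrite('pics/z1.png',np.hstack([a,b])); 
cv2.imwrite('pics/z2.png',np.hstack([c[:320],np.vstack([d,e])[:320,:]])if 0 else np.vstack([np.hstack([d,e]),np.hstack([c[:,:400]])]))
def blobs(im,lo,hi,mn,mx,n):
    m=cv2.inRange(cv2.cvtColor(im,cv2.COLOR_BGR2HSV),lo,hi)
    k,_,st,ce=cv2.connectedComponentsWithStats(m)
    print(n,[(np.round(ce[i],1).tolist(),int(st[i,4]),st[i,:4].tolist()) for i in range(1,k) if mn<st[i,4]<mx])
for n,im in(('top',t),('side',s)):
    blobs(im,(100,90,40),(130,255,255),300,9000,n+' blue')
    blobs(im,(8,80,60),(25,255,200),8,300,n+' brass') if 0 else None
```

```text
top blue [([151.8, 129.0], 846, [128, 99, 53, 52]), ([361.0, 176.4], 1423, [337, 152, 50, 49]), ([265.2, 190.9], 1217, [237, 158, 54, 63])]
side blue [([320.7, 219.6], 580, [291, 199, 62, 35]), ([399.1, 255.9], 1022, [374, 235, 52, 37])]
```

View pics/z1.png

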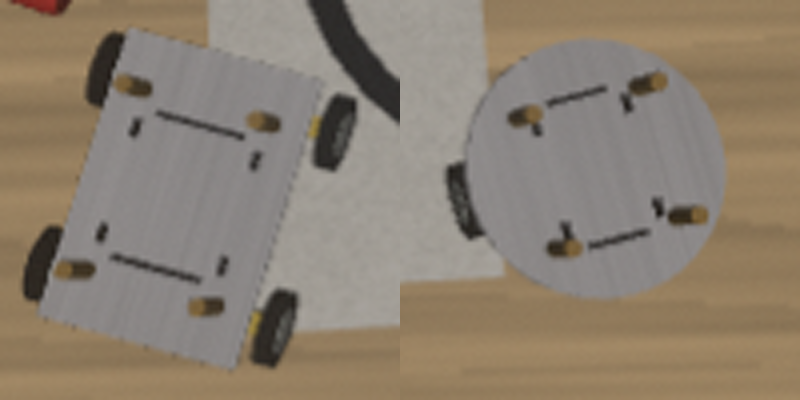

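View pics/z2.png

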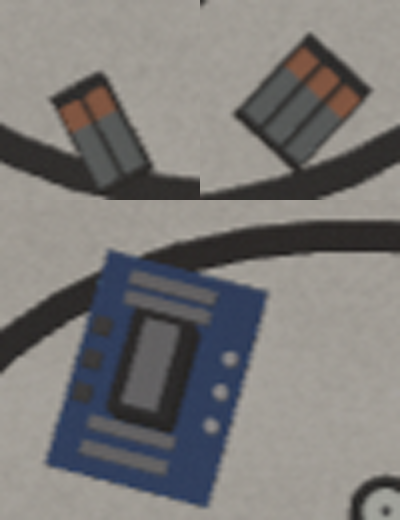

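Crops: long base plate corners are (157.5,242), (205.5,255), (184,327.5) and (135,313.8), with end stops at about (175,266) and (164,302). Round base stops are at about (464,259) and (475,295). The packs are clear, with centres at about (265,267.5) and (351.5,255). The deck box is at about (263.5,189).

```bash
cat > meas.py <<'E'
from h import *
def cv(p,ox,oy,sx=0,sy=0): p=np.array(p,float)-[sx,sy]; return (p+.5)/4-.5+[ox,oy]
def rep(name,px,z,n='top'):
    P=onz(n,px,z)[:,:2]; print(name,'c',P.mean(0).round(1),'edges',np.linalg.norm(P-np.roll(P,-1,0),axis=1).round(1),'ang',[round(float(np.degrees(np.arctan2(*(np.roll(P,-1,0)-P)[i][::-1]))),1) for i in range(len(P))]); return P
if __name__=='__main__':
    rep('longplate',cv([(130,28),(322,80),(237,370),(40,315)],125,235),45)
    rep('longstops',cv([(200,125),(155,269)],125,235),51)
    rep('longtops',cv([(122,82),(255,120),(196,306),(64,268)],125,235),83)
    rep('longbots',cv([(146,87),(277,124),(219,305),(90,270)],125,235),45)
    rep('rstops',cv([(577,96),(619,239)],420,235,400),51)
    rep('rtops',cv([(656,80),(695,214),(571,246),(533,113)],420,235,400),83)
    rep('rplate4',cv([(465,168),(597,38),(726,168),(597,299)],420,235,400),45)
    rep('narrow',cv([(50,98),(100,72),(152,165),(103,190)],240,235),32)
    rep('wide',cv([(310,33),(372,90),(297,170),(234,113)],326,230,200),32)
    rep('rdeck board',cv([(108,250),(268,292),(208,507),(46,463)],225,145,0,200),4)
    rep('rdeck box',cv([(143,308),(200,325),(168,432),(108,412)],225,145,0,200),36)
    t=cv2.imread('pics/top0.png');hs=cv2.cvtColor(t,cv2.COLOR_BGR2HSV)
    m=cv2.inRange(hs,(100,90,40),(130,255,255));m[:,:330]=0
    c=max(cv2.findContours(m,0,2)[0],key=cv2.contourArea);e=cv2.fitEllipse(cv2.convexHull(c));print(e,onz('top',[e[0]],4))
    m=cv2.inRange(hs,(0,0,0),(180,255,60))[150:200,338:386];k,_,st,ce=cv2.connectedComponentsWithStats(m)
    for i in range(1,k):
        if st[i,4]>40: print(st[i],ce[i]+[338,150],onz('top',[ce[i]+[338,150]],36))
E
python3 meas.py
```

```text
longplate c [431.6 316.2] edges [108.2 159.4 109.2 158.8] ang [-106.5, 164.0, 73.2, -16.4]
longstops c [431.5 317.1] edges [79.2 79.2] ang [163.3, -16.7]
longtops c [432.2 317.2] edges [72.5 99.3 71.1 99.4] ang [-107.3, 162.9, 72.7, -16.3]
longbots c [432.1 315.9] edges [ 73.8 100.2  71.6 101.1] ang [-107.1, 162.7, 73.6, -16.1]
rstops c [ 432.1 -324.3] edges [78.8 78.8] ang [-167.0, 13.0]
rtops c [ 432.8 -323.3] edges [71.7 66.8 71.  67. ] ang [-167.4, 103.0, 12.8, -76.4]
rplate4 c [ 432.  -325.1] edges [101.9  96.9 100.2  97.6] ang [-47.6, -137.9, 132.8, 43.1]
narrow c [462.8 114.7] edges [30.6 58.5 29.7 58.2] ang [-63.6, -151.6, 115.8, 29.3]
wide c [485.6 -75.1] edges [46.1 60.3 46.3 60.9] ang [-134.3, 135.2, 46.4, -44.9]
rdeck board c [643.6 117.9] edges [ 95.3 129.   95.4 128.5] ang [-106.3, 163.8, 73.4, -16.3]
rdeck box c [641.3 116.1] edges [33.3 62.8 35.1 61.8] ang [-108.2, 163.0, 70.0, -18.8]
((361.1803283691406, 175.78036499023438), (49.069923400878906, 50.00709533691406), 109.98686218261719) [[ 669.32223777 -104.79231878    4.        ]]
[ 0  3  9  7 45] [340.97777778 155.68888889] [[708.54760642 -58.27501948  36.        ]]
[ 15  14  19  20 283] [361.8409894  173.52650177] [[ 666.65083048 -103.61220915   36.        ]]
```

Sizes, angles and heights all agree with the given dimensions. Next I'll plan the moves in tool axes.

```bash
cat > plan.py <<'E'
import numpy as np
def plan(cur,legs):
    """cur,targets: x,y,z,psi(deg, tool x heading). prints per-call final shift (cm) and turn (deg) in tool axes"""
    c=np.array(cur,float)
    for name,tgt,n in legs:
        for i in range(n):
            d=(np.array(tgt,float)-c)/(n-i); a=np.radians(c[3])
            X=np.array([np.cos(a),np.sin(a)]);Y=np.array([np.sin(a),-np.cos(a)])
            s=np.round([d[:2]@X/10,d[:2]@Y/10,-d[2]/10],1+(i==n-1)); r=round(-d[3],0 if i<n-1 else 1)
            c[:2]+=10*(s[0]*X+s[1]*Y);c[2]-=10*s[2];c[3]-=r
            print(name,i+1,s.tolist(),r,'->',c.round(1).tolist())
    return c
E
python3 - <<'E'
from plan import plan
L=(431.8,316.5);W=(485.6,-75.1);D=(643,117.3);B=(432.2,-324);N=(462.8,114.7);T=(668.5,-104.5)
plan((228.74,472.553,231.278,154.17),[
('>wide',(*W,100,135.2),4),('dn',(*W,5,135.2),1),('up',(*W,150,135.2),1),('>bay',(*L,150,163.6),3),('dn',(*L,51,163.6),1),('up',(*L,140,163.6),1),
('>deck',(*D,90,163.6),2),('dn',(*D,10,163.6),1),('up',(*D,150,163.6),1),('>base',(*L,150,163.6),2),('dn',(*L,94,163.6),1),('up',(*L,170,163.6),1)])
E
```

```text
>wide 1 [-11.7, -9.5, 3.3] 5.0 -> [292.7, 336.1, 198.3, 149.2]
>wide 2 [-12.5, -8.5, 3.3] 5.0 -> [356.4, 199.0, 165.3, 144.2]
>wide 3 [-13.3, -7.3, 3.3] 4.0 -> [421.5, 62.0, 132.3, 140.2]
>wide 4 [-13.7, -6.42, 3.23] 5.0 -> [485.6, -75.1, 100.0, 135.2]
dn 1 [-0.0, -0.0, 9.5] -0.0 -> [485.6, -75.1, 5.0, 135.2]
up 1 [-0.0, -0.0, -14.5] -0.0 -> [485.6, -75.1, 150.0, 135.2]
>bay 1 [10.5, 8.0, -0.0] -9.0 -> [467.6, 55.7, 150.0, 144.2]
>bay 2 [9.1, 9.5, -0.0] -10.0 -> [449.4, 186.0, 150.0, 154.2]
>bay 3 [7.27, 10.98, -0.0] -9.4 -> [431.8, 316.5, 150.0, 163.6]
dn 1 [-0.0, 0.0, 9.9] -0.0 -> [431.8, 316.5, 51.0, 163.6]
up 1 [-0.0, 0.0, -8.9] -0.0 -> [431.8, 316.5, 140.0, 163.6]
>deck 1 [-12.9, -6.6, 2.5] -0.0 -> [536.9, 216.7, 115.0, 163.6]
>deck 2 [-12.99, -6.53, 2.5] -0.0 -> [643.0, 117.3, 90.0, 163.6]
dn 1 [-0.0, -0.0, 8.0] -0.0 -> [643.0, 117.3, 10.0, 163.6]
up 1 [-0.0, -0.0, -14.0] -0.0 -> [643.0, 117.3, 150.0, 163.6]
>base 1 [12.9, 6.6, -0.0] -0.0 -> [537.9, 217.1, 150.0, 163.6]
>base 2 [12.99, 6.53, -0.0] -0.0 -> [431.8, 316.5, 150.0, 163.6]
dn 1 [-0.0, 0.0, 5.6] -0.0 -> [431.8, 316.5, 94.0, 163.6]
up 1 [-0.0, 0.0, -7.6] -0.0 -> [431.8, 316.5, 170.0, 163.6]
```

Call:
arm_command(
  gripper=[8.5, 8.5, 8.5, 8.5, 8.5],
  translation=[
    [-2.3, -1.9, 0.7],
    [-4.7, -3.8, 1.3],
    [-7.0, -5.7, 2.0],
    [-9.4, -7.6, 2.6],
    [-11.7, -9.5, 3.3],
  ],
  angular=[
    [0, 0, 1],
    [0, 0, 2],
    [0, 0, 3],
    [0, 0, 4],
    [0, 0, 5],
  ],
)

```text
t: 0.52
eef_pos: [292.8, 334.7, 197.9]
tool_rot: [0.266, 0.964, -0.0, -0.0]
ft_force: [1.3, 0.1, -0.6]
opening: 0.994
gripper_force: 0.0
```

Call:
arm_command(
  gripper=[8.5, 8.5, 8.5, 8.5, 8.5],
  translation=[
    [-2.5, -1.7, 0.7],
    [-5.0, -3.4, 1.3],
    [-7.5, -5.1, 2.0],
    [-10.0, -6.8, 2.6],
    [-12.5, -8.5, 3.3],
  ],
  angular=[
    [0, 0, 1],
    [0, 0, 2],
    [0, 0, 3],
    [0, 0, 4],
    [0, 0, 5],
  ],
)

```text
t: 0.93
eef_pos: [356.7, 197.6, 165.0]
tool_rot: [0.308, 0.951, 0.0, 0.0]
ft_force: [1.6, 0.6, -0.5]
opening: 0.998
gripper_force: 0.0
```

Call:
arm_command(
  gripper=[8.0, 8.0, 8.0, 8.0, 8.0],
  translation=[
    [-2.7, -1.5, 0.7],
    [-5.3, -2.9, 1.3],
    [-8.0, -4.4, 2.0],
    [-10.6, -5.8, 2.6],
    [-13.3, -7.3, 3.3],
  ],
  angular=[
    [0, 0, 0.8],
    [0, 0, 1.6],
    [0, 0, 2.4],
    [0, 0, 3.2],
    [0, 0, 4],
  ],
)

```text
t: 1.35
eef_pos: [421.8, 60.6, 132.0]
tool_rot: [0.341, 0.94, 0.0, -0.0]
ft_force: [1.3, 1.4, -0.1]
opening: 0.937
gripper_force: 0.0
```

Call:
arm_command(
  gripper=[7.0, 7.0, 7.0, 7.0, 7.0],
  translation=[
    [-3.2, -1.5, 0.7],
    [-6.4, -3.0, 1.4],
    [-9.4, -4.4, 2.1],
    [-12.0, -5.6, 2.8],
    [-13.7, -6.42, 3.23],
  ],
  angular=[
    [0, 0, 1],
    [0, 0, 2],
    [0, 0, 3],
    [0, 0, 4],
    [0, 0, 5],
  ],
)

```text
t: 1.77
eef_pos: [486.3, -77.5, 99.1]
tool_rot: [0.382, 0.924, -0.0, -0.0]
ft_force: [0.5, 0.6, 0.2]
opening: 0.82
gripper_force: 0.0
```

Call:
arm_command(
  gripper=[7.0, 7.0, 7.0, 7.0, 7.0],
  translation=[
    [0, 0, 1.5],
    [0, 0, 4.0],
    [0, 0, 6.5],
    [0, 0, 8.5],
    [0, 0, 9.5],
  ],
  angular=[
    [0, 0, 0],
    [0, 0, 0],
    [0, 0, 0],
    [0, 0, 0],
    [0, 0, 0],
  ],
)

```text
t: 2.18
eef_pos: [484.3, -74.7, 2.7]
tool_rot: [0.381, 0.924, -0.0, -0.001]
ft_force: [0.3, 0.4, -0.2]
opening: 0.818
gripper_force: 0.0
```

Call:
arm_command(
  gripper=[3.5, 3.5, 3.5, 3.5, 3.5],
  translation=[
    [0, 0, 0],
    [0, 0, 0],
    [0, 0, 0],
    [0, 0, 0],
    [0, 0, 0],
  ],
  angular=[
    [0, 0, 0],
    [0, 0, 0],
    [0, 0, 0],
    [0, 0, 0],
    [0, 0, 0],
  ],
)

```text
t: 2.6
eef_pos: [486.0, -75.2, 5.6]
tool_rot: [0.381, 0.924, 0.0, 0.001]
ft_force: [-0.3, -0.5, -0.5]
opening: 0.549
gripper_force: 62.1
```

Call:
arm_command(
  gripper=[3.5, 3.5, 3.5, 3.5, 3.5],
  translation=[
    [0, 0, -1.5],
    [0, 0, -5.0],
    [0, 0, -9.0],
    [0, 0, -12.5],
    [0, 0, -14.5],
  ],
  angular=[
    [0, 0, 0],
    [0, 0, 0],
    [0, 0, 0],
    [0, 0, 0],
    [0, 0, 0],
  ],
)

```text
t: 3.02
eef_pos: [486.5, -75.3, 154.2]
tool_rot: [0.381, 0.924, 0.0, 0.002]
ft_force: [1.1, -0.3, -1.6]
opening: 0.552
gripper_force: 62.3
```

Call:
arm_command(
  gripper=[3.5, 3.5, 3.5, 3.5, 3.5],
  translation=[
    [1.1, 0.8, 0],
    [3.1, 2.4, 0],
    [5.5, 4.2, 0],
    [8.0, 6.1, 0],
    [10.5, 8.0, 0],
  ],
  angular=[
    [0, 0, -1],
    [0, 0, -3],
    [0, 0, -5],
    [0, 0, -7],
    [0, 0, -9],
  ],
)

```text
t: 3.43
eef_pos: [467.2, 56.8, 150.5]
tool_rot: [0.307, 0.952, 0.0, 0.0]
ft_force: [1.3, 0.2, -1.3]
opening: 0.553
gripper_force: 62.3
```

Call:
arm_command(
  gripper=[3.5, 3.5, 3.5, 3.5, 3.5],
  translation=[
    [1.8, 1.9, 0],
    [3.6, 3.8, 0],
    [5.4, 5.7, 0],
    [7.3, 7.6, 0],
    [9.1, 9.5, 0],
  ],
  angular=[
    [0, 0, -2],
    [0, 0, -4],
    [0, 0, -6],
    [0, 0, -8],
    [0, 0, -10],
  ],
)

```text
t: 3.85
eef_pos: [449.0, 187.3, 150.5]
tool_rot: [0.223, 0.975, 0.0, 0.0]
ft_force: [-0.1, 0.7, -1.2]
opening: 0.553
gripper_force: 62.2
```

Call:
arm_command(
  gripper=[3.5, 3.5, 3.5, 3.5, 3.5],
  translation=[
    [1.7, 2.6, 0],
    [3.4, 5.2, 0],
    [5.1, 7.8, 0],
    [6.5, 9.8, 0],
    [7.27, 10.98, 0],
  ],
  angular=[
    [0, 0, -2],
    [0, 0, -4],
    [0, 0, -6],
    [0, 0, -8],
    [0, 0, -9.4],
  ],
)

```text
t: 4.27
eef_pos: [431.1, 318.9, 150.4]
tool_rot: [0.141, 0.99, 0.0, 0.0]
ft_force: [-0.2, -0.3, -1.3]
opening: 0.554
gripper_force: 62.2
```

Run:
```python
from h import *
t=snap('top','t1.png');s=snap('side','s1.png');st=ctrl.get_state();print(st['eef_pos'],st['opening'],st['ft_force'])
up=lambda a,k:cv2.resize(a,None,fx=k,fy=k,interpolation=cv2.INTER_CUBIC)
cv2.imwrite('pics/c1.png',np.hstack([up(t[220:340,120:240],3),up(s[120:260,130:270],2.5714)[:360]]))
```

```text
[431.32244968 318.33922748 150.2157751 ] 0.5515413617646365 [ 0.1923073  -0.35702894 -1.10862952]
```

View pics/c1.png

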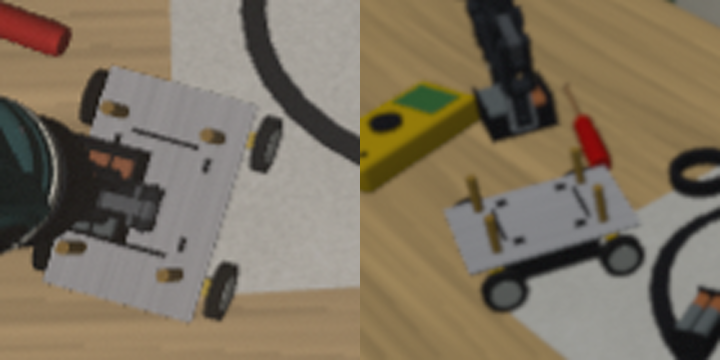

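The wide pack is held level over the bay, with the gripper at crop (125,205) and the bay free. Now I lower it.

Call:
arm_command(
  gripper=[3.5, 3.5, 3.5, 3.5, 3.5],
  translation=[
    [0, 0, 1.5],
    [0, 0, 4.0],
    [0, 0, 6.5],
    [0, 0, 8.5],
    [0, 0, 9.5],
  ],
  angular=[
    [0, 0, 0],
    [0, 0, 0],
    [0, 0, 0],
    [0, 0, 0],
    [0, 0, 0],
  ],
)

```text
t: 4.78
eef_pos: [431.0, 315.1, 53.1]
tool_rot: [0.144, 0.99, -0.001, -0.001]
ft_force: [-0.3, -0.5, -1.7]
opening: 0.552
gripper_force: 62.3
```

Call:
arm_command(
  gripper=[3.5, 3.5, 3.5, 3.5, 3.5],
  translation=[
    [0, 0, 0.1],
    [0, 0, 0.2],
    [0, 0, 0.4],
    [0, 0, 0.4],
    [0, 0, 0.4],
  ],
  angular=[
    [0, 0, 0],
    [0, 0, 0],
    [0, 0, 0],
    [0, 0, 0],
    [0, 0, 0],
  ],
)

```text
t: 5.2
eef_pos: [432.2, 316.6, 51.7]
tool_rot: [0.143, 0.99, 0.0, 0.0]
ft_force: [0.1, -0.2, -1.4]
opening: 0.552
gripper_force: 62.3
```

Call:
arm_command(
  gripper=[3.5, 3.5, 3.5, 6.2, 6.2],
  translation=[
    [0, 0, 0.05],
    [0, 0, 0.1],
    [0, 0, 0.1],
    [0, 0, 0.1],
    [0, 0, 0.1],
  ],
  angular=[
    [0, 0, 0],
    [0, 0, 0],
    [0, 0, 0],
    [0, 0, 0],
    [0, 0, 0],
  ],
)

```text
t: 5.62
eef_pos: [431.9, 316.5, 50.1]
tool_rot: [0.143, 0.99, 0.0, 0.0]
ft_force: [0.8, -0.9, -0.5]
opening: 0.73
gripper_force: 0.0
```

Call:
arm_command(
  gripper=[6.2, 6.2, 6.2, 6.2, 6.2],
  translation=[
    [0, 0, 0],
    [0, 0, -0.5],
    [0, 0, -3.0],
    [0, 0, -6.0],
    [0, 0, -9.0],
  ],
  angular=[
    [0, 0, 0],
    [0, 0, 0],
    [0, 0, 0],
    [0, 0, 0],
    [0, 0, 0],
  ],
)

```text
t: 6.03
eef_pos: [431.3, 316.3, 141.3]
tool_rot: [0.143, 0.99, -0.0, -0.0]
ft_force: [0.4, 0.4, 0.1]
opening: 0.729
gripper_force: 0.0
```

Call:
arm_command(
  gripper=[6.2, 6.2, 6.2, 6.2, 6.2],
  translation=[
    [-1.8, -0.9, 0],
    [-4.6, -2.3, 0.5],
    [-7.4, -3.7, 1.2],
    [-10.2, -5.2, 1.9],
    [-12.9, -6.6, 2.5],
  ],
  angular=[
    [0, 0, 0],
    [0, 0, 0],
    [0, 0, 0],
    [0, 0, 0],
    [0, 0, 0],
  ],
)

```text
t: 6.45
eef_pos: [537.8, 215.5, 115.1]
tool_rot: [0.143, 0.99, 0.0, 0.0]
ft_force: [1.2, 0.8, -0.6]
opening: 0.725
gripper_force: 0.0
```

Call:
arm_command(
  gripper=[6.2, 6.2, 6.2, 6.2, 6.2],
  translation=[
    [-3.0, -1.5, 0.6],
    [-6.0, -3.0, 1.2],
    [-9.0, -4.5, 1.7],
    [-11.6, -5.8, 2.2],
    [-12.99, -6.53, 2.5],
  ],
  angular=[
    [0, 0, 0],
    [0, 0, 0],
    [0, 0, 0],
    [0, 0, 0],
    [0, 0, 0],
  ],
)

```text
t: 6.87
eef_pos: [645.0, 114.9, 89.6]
tool_rot: [0.144, 0.99, -0.0, 0.0]
ft_force: [-1.1, -0.2, -0.2]
opening: 0.723
gripper_force: 0.0
```

Run:
```python
from h import *
t=snap('top','t2.png');s=snap('side','s2.png');st=ctrl.get_state();print(st['eef_pos'],st['opening'],st['ft_force'])
up=lambda a,k:cv2.resize(a,None,fx=k,fy=k,interpolation=cv2.INTER_CUBIC)
cv2.imwrite('pics/c2.png',np.hstack([up(t[240:340,125:225],4),up(s[160:260,270:370],4)]))
```

```text
[644.16387321 115.58492144  89.33267243] 0.7320430406382366 [-0.01350065 -0.04421386 -0.54711215]
```

View pics/c2.png

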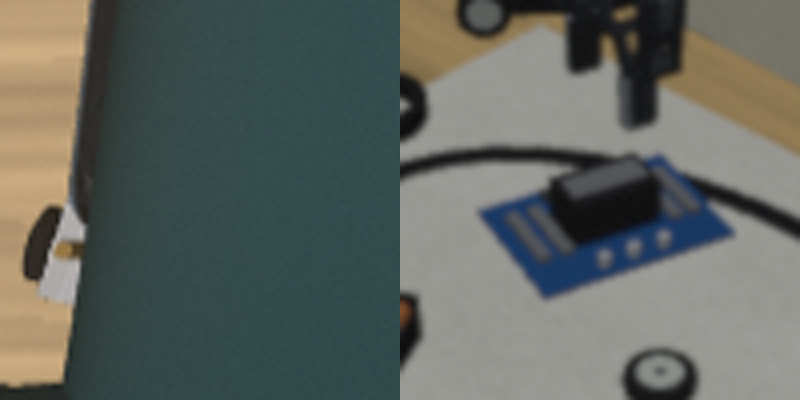

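The side view shows the fingers above the deck box with the wheel undisturbed. The top view is blocked by the arm. Descending now.

Call:
arm_command(
  gripper=[6.2, 6.2, 6.2, 6.2, 6.2],
  translation=[
    [0, 0, 1.5],
    [0, 0, 3.5],
    [0, 0, 5.5],
    [0, 0, 7.0],
    [0, 0, 7.5],
  ],
  angular=[
    [0, 0, 0],
    [0, 0, 0],
    [0, 0, 0],
    [0, 0, 0],
    [0, 0, 0],
  ],
)

```text
t: 7.38
eef_pos: [641.1, 118.3, 13.3]
tool_rot: [0.142, 0.99, -0.0, -0.001]
ft_force: [-0.4, 0.1, -0.8]
opening: 0.724
gripper_force: 0.0
```

Call:
arm_command(
  gripper=[6.2, 6.2, 2.5, 2.5, 2.5],
  translation=[
    [0, 0, 0.3],
    [0, 0, 0.5],
    [0, 0, 0.5],
    [0, 0, 0.5],
    [0, 0, 0.5],
  ],
  angular=[
    [0, 0, 0],
    [0, 0, 0],
    [0, 0, 0],
    [0, 0, 0],
    [0, 0, 0],
  ],
)

```text
t: 7.8
eef_pos: [643.6, 117.4, 11.2]
tool_rot: [0.143, 0.99, 0.0, 0.001]
ft_force: [1.7, 1.0, 8.4]
opening: 0.408
gripper_force: 61.0
```

Call:
arm_command(
  gripper=[2.5, 2.5, 2.5, 2.5, 2.5],
  translation=[
    [0, 0, 0],
    [0, 0, 0],
    [0, 0, 0],
    [0, 0, 0],
    [0, 0, 0],
  ],
  angular=[
    [0, 0, 0],
    [0, 0, 0],
    [0, 0, 0],
    [0, 0, 0],
    [0, 0, 0],
  ],
)

```text
t: 8.22
eef_pos: [643.5, 117.4, 11.1]
tool_rot: [0.143, 0.99, 0.0, 0.001]
ft_force: [-1.1, 0.7, 6.9]
opening: 0.411
gripper_force: 60.9
```

Call:
arm_command(
  gripper=[2.5, 2.5, 2.5, 2.5, 2.5],
  translation=[
    [0, 0, -1.0],
    [0, 0, -4.0],
    [0, 0, -8.0],
    [0, 0, -12.0],
    [0, 0, -14.0],
  ],
  angular=[
    [0, 0, 0],
    [0, 0, 0],
    [0, 0, 0],
    [0, 0, 0],
    [0, 0, 0],
  ],
)

```text
t: 8.63
eef_pos: [644.0, 117.4, 155.8]
tool_rot: [0.143, 0.99, 0.001, 0.003]
ft_force: [1.1, 0.2, -0.9]
opening: 0.407
gripper_force: 60.5
```

Call:
arm_command(
  gripper=[2.5, 2.5, 2.5, 2.5, 2.5],
  translation=[
    [1.4, 0.7, 0],
    [4.0, 2.0, 0],
    [6.9, 3.5, 0],
    [9.8, 5.0, 0],
    [11.9, 6.1, 0],
  ],
  angular=[
    [0, 0, 0],
    [0, 0, 0],
    [0, 0, 0],
    [0, 0, 0],
    [0, 0, 0],
  ],
)

```text
t: 9.05
eef_pos: [544.1, 210.8, 151.0]
tool_rot: [0.143, 0.99, 0.0, 0.0]
ft_force: [0.9, 1.5, -0.9]
opening: 0.409
gripper_force: 60.4
```

Run:
```python
from h import *
t=snap('top','t3.png');s=snap('side','s3.png');st=ctrl.get_state();print(st['eef_pos'],st['opening'],st['ft_force'])
up=lambda a,k:cv2.resize(a,None,fx=k,fy=k,interpolation=cv2.INTER_CUBIC)
cv2.imwrite('pics/c3.png',np.hstack([up(s[160:260,150:250],4),up(s[100:240,220:360],2.8572)[:400]]))
```

```text
[543.56254112 211.56955279 151.27296598] 0.40682889292354874 [ 0.13227975  0.31567569 -1.10978194]
```

View pics/c3.png

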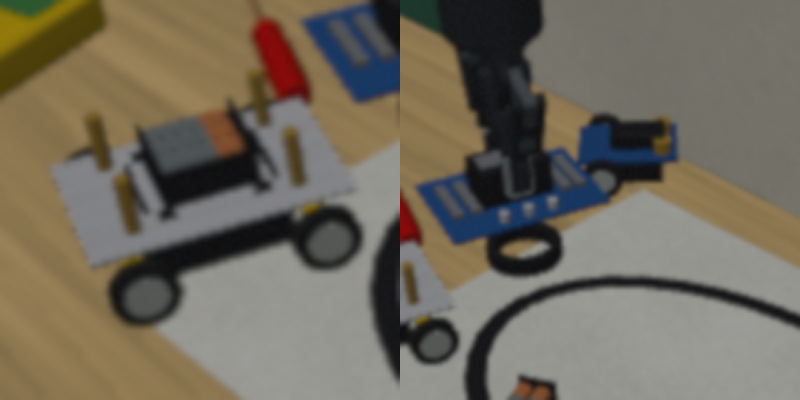

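The wide pack sits flat within the stops and the deck hangs level, with board corners at crop (415,187), (455,243) and (612,195). I'll check both against the side view.

Run:
```python
from h import *; from meas import cv
def c2(p,k,ox,oy,sx): p=np.array(p,float)-[sx,0]; return (p+.5)/k-.5+[ox,oy]
q=c2([(415,187),(455,243),(612,195)],2.8572,220,100,400)
P=onz('side',q,144.0);print(P.round(1),'c',((P[0]+P[2])/2).round(1),np.linalg.norm(P[0]-P[1]),np.linalg.norm(P[1]-P[2]),np.degrees(np.arctan2(*(P[2]-P[1])[1::-1])))
q=c2([(92,116),(256,73),(290,129),(122,178)],4,150,160,0)
S=onz('side',q,83);print(S.round(1),S.mean(0).round(1))
```

```text
[[492.5 272.6 144. ]
 [466.8 182.6 144. ]
 [595.  150.7 144. ]] c [543.7 211.6 144. ] 93.52277278441339 132.09881583030221 -14.002234946974268
[[395.1 364.7  83. ]
 [490.9 334.4  83. ]
 [470.8 268.1  83. ]
 [375.  295.2  83. ]] [432.9 315.6  83. ]
```

Call:
arm_command(
  gripper=[2.5, 2.5, 2.5, 2.5, 2.5],
  translation=[
    [2.5, 1.2, 0],
    [6.0, 3.0, 0],
    [9.5, 4.8, 0],
    [12.5, 6.3, 0],
    [13.99, 7.03, 0],
  ],
  angular=[
    [0, 0, 0],
    [0, 0, 0],
    [0, 0, 0],
    [0, 0, 0],
    [0, 0, 0],
  ],
)

```text
t: 9.57
eef_pos: [429.5, 318.1, 150.9]
tool_rot: [0.142, 0.99, 0.0, -0.0]
ft_force: [0.9, 0.2, -1.2]
opening: 0.41
gripper_force: 60.4
```

Board centre matches the TCP to within 1 mm and the stand-off centre agrees. Now I lower the deck.

Call:
arm_command(
  gripper=[2.5, 2.5, 2.5, 2.5, 2.5],
  translation=[
    [0, 0, 1.0],
    [0, 0, 2.5],
    [0, 0, 4.0],
    [0, 0, 5.0],
    [0, 0, 5.2],
  ],
  angular=[
    [0, 0, 0],
    [0, 0, 0],
    [0, 0, 0],
    [0, 0, 0],
    [0, 0, 0],
  ],
)

```text
t: 9.98
eef_pos: [431.6, 316.0, 97.1]
tool_rot: [0.143, 0.99, -0.001, -0.001]
ft_force: [0.0, 0.2, -1.8]
opening: 0.409
gripper_force: 60.4
```

Call:
arm_command(
  gripper=[2.5, 2.5, 2.5, 2.5, 2.5],
  translation=[
    [0, 0, 0.1],
    [0, 0, 0.2],
    [0, 0, 0.4],
    [0, 0, 0.4],
    [0, 0, 0.4],
  ],
  angular=[
    [0, 0, 0],
    [0, 0, 0],
    [0, 0, 0],
    [0, 0, 0],
    [0, 0, 0],
  ],
)

```text
t: 10.4
eef_pos: [432.0, 316.5, 94.3]
tool_rot: [0.143, 0.99, 0.0, 0.0]
ft_force: [-0.3, -0.7, -1.5]
opening: 0.407
gripper_force: 60.4
```

Call:
arm_command(
  gripper=[2.5, 2.5, 2.5, 2.5, 2.5],
  translation=[
    [0, 0, 0.05],
    [0, 0, 0.1],
    [0, 0, 0.15],
    [0, 0, 0.15],
    [0, 0, 0.15],
  ],
  angular=[
    [0, 0, 0],
    [0, 0, 0],
    [0, 0, 0],
    [0, 0, 0],
    [0, 0, 0],
  ],
)

```text
t: 10.82
eef_pos: [432.0, 316.6, 94.0]
tool_rot: [0.143, 0.99, 0.0, 0.001]
ft_force: [-6.1, -4.1, 22.1]
opening: 0.411
gripper_force: 63.4
```

Call:
arm_command(
  gripper=[2.5, 2.5, 5.2, 5.2, 5.2],
  translation=[
    [0, 0, -0.1],
    [0, 0, -0.1],
    [0, 0, -0.1],
    [0, 0, -0.1],
    [0, 0, -0.1],
  ],
  angular=[
    [0, 0, 0],
    [0, 0, 0],
    [0, 0, 0],
    [0, 0, 0],
    [0, 0, 0],
  ],
)

```text
t: 11.23
eef_pos: [431.8, 316.5, 93.4]
tool_rot: [0.143, 0.99, -0.0, -0.0]
ft_force: [0.5, -0.2, -0.2]
opening: 0.605
gripper_force: 0.0
```

Call:
arm_command(
  gripper=[5.2, 5.2, 5.2, 5.2, 5.2],
  translation=[
    [0, 0, 0],
    [0, 0, -0.5],
    [0, 0, -2.0],
    [0, 0, -4.5],
    [0, 0, -7.65],
  ],
  angular=[
    [0, 0, 0],
    [0, 0, 0],
    [0, 0, 0],
    [0, 0, 0],
    [0, 0, 0],
  ],
)

```text
t: 11.65
eef_pos: [430.9, 316.0, 170.0]
tool_rot: [0.143, 0.99, -0.001, -0.001]
ft_force: [0.7, 0.7, 0.0]
opening: 0.609
gripper_force: 0.0
```

Run:
```python
from plan import plan
B=(432.2,-324);N=(462.8,114.7);T=(668.5,-104.5)
plan((431.8,316.5,170,163.6),[
('>narrow',(*N,100,208.4),2),('dn',(*N,5,208.4),1),('up',(*N,150,208.4),1),('>bay',(*B,150,193),3),('dn',(*B,51,193),1),('up',(*B,140,193),1),
('>deck',(*T,90,193),2),('dn',(*T,8,193),1),('up',(*T,150,193),1),('>base',(*B,150,193),2),('dn',(*B,92,193),1),('up',(*B,170,193),1)])
```

```text
>narrow 1 [-4.3, -9.2, 3.5] -22.0 -> [447.1, 216.1, 135.0, 185.6]
>narrow 2 [-0.58, -10.25, 3.5] -22.8 -> [462.8, 114.7, 100.0, 208.4]
dn 1 [0.0, 0.01, 9.5] -0.0 -> [462.8, 114.7, 5.0, 208.4]
up 1 [0.0, -0.0, -14.5] -0.0 -> [462.8, 114.7, 150.0, 208.4]
>bay 1 [7.9, -12.4, -0.0] 5.0 -> [452.3, -31.9, 150.0, 203.4]
>bay 2 [6.7, -13.0, -0.0] 5.0 -> [442.4, -177.8, 150.0, 198.4]
>bay 3 [5.58, -13.55, -0.0] 5.4 -> [432.3, -324.0, 150.0, 193.0]
dn 1 [0.0, 0.0, 9.9] -0.0 -> [432.3, -324.0, 51.0, 193.0]
up 1 [0.0, 0.0, -8.9] -0.0 -> [432.3, -324.0, 140.0, 193.0]
>deck 1 [-14.0, 8.0, 2.5] -0.0 -> [550.7, -214.6, 115.0, 193.0]
>deck 2 [-13.96, 8.07, 2.5] -0.0 -> [668.5, -104.5, 90.0, 193.0]
dn 1 [0.0, 0.0, 8.2] -0.0 -> [668.5, -104.5, 8.0, 193.0]
up 1 [0.0, 0.0, -14.2] -0.0 -> [668.5, -104.5, 150.0, 193.0]
>base 1 [14.0, -8.0, -0.0] -0.0 -> [550.1, -214.0, 150.0, 193.0]
>base 2 [13.96, -8.07, -0.0] -0.0 -> [432.3, -324.0, 150.0, 193.0]
dn 1 [0.0, 0.0, 5.8] -0.0 -> [432.3, -324.0, 92.0, 193.0]
up 1 [0.0, 0.0, -7.8] -0.0 -> [432.3, -324.0, 170.0, 193.0]
```

Call:
arm_command(
  gripper=[5.5, 5.5, 5.5, 5.5, 5.5],
  translation=[
    [-0.6, -1.2, 0],
    [-1.5, -3.2, 0.5],
    [-2.5, -5.3, 1.4],
    [-3.4, -7.3, 2.5],
    [-4.3, -9.2, 3.5],
  ],
  angular=[
    [0, 0, -3],
    [0, 0, -7],
    [0, 0, -12],
    [0, 0, -17],
    [0, 0, -22],
  ],
)

```text
t: 12.07
eef_pos: [447.1, 215.1, 135.0]
tool_rot: [-0.051, 0.999, 0.0, 0.0]
ft_force: [0.3, -0.3, -0.8]
opening: 0.641
gripper_force: 0.0
```

Call:
arm_command(
  gripper=[5.5, 5.5, 5.5, 5.5, 5.5],
  translation=[
    [-0.1, -2.3, 0.8],
    [-0.3, -4.8, 1.6],
    [-0.4, -7.2, 2.5],
    [-0.5, -9.2, 3.2],
    [-0.58, -10.25, 3.5],
  ],
  angular=[
    [0, 0, -5],
    [0, 0, -10],
    [0, 0, -15],
    [0, 0, -20],
    [0, 0, -22.8],
  ],
)

```text
t: 12.48
eef_pos: [462.6, 112.7, 99.5]
tool_rot: [-0.247, 0.969, -0.0, -0.0]
ft_force: [-0.1, 1.3, 0.5]
opening: 0.642
gripper_force: 0.0
```

Run:
```python
from h import *
t=snap('top','t4.png');s=snap('side','s4.png');st=ctrl.get_state();print(st['eef_pos'],st['tool_rot'],st['opening'],st['ft_force'])
up=lambda a,k:cv2.resize(a,None,fx=k,fy=k,interpolation=cv2.INTER_CUBIC)
cv2.imwrite('pics/c4.png',np.hstack([up(t[235:335,125:225],4),up(s[160:260,170:270],4)]))
```

```text
[462.801142   113.31215974  99.84375176] [-2.44515847e-01  9.69645248e-01 -2.59587183e-05 -3.06098150e-04] 0.6412110602198525 [ 1.02269481  0.9812287  -0.85276793]
```

View pics/c4.png

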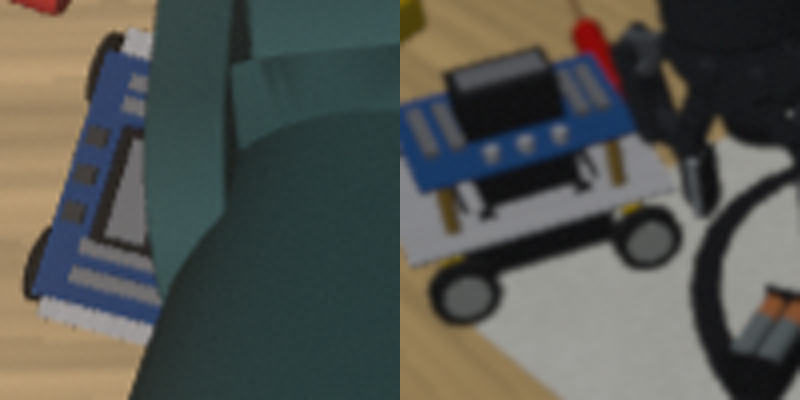

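The deck lies flat on all four stand-offs, square with the plate, and the visible margins at (130,45) and (90,315) are even. Next I grasp the narrow pack.

Call:
arm_command(
  gripper=[5.5, 5.5, 5.5, 5.5, 5.5],
  translation=[
    [0, 0, 1.5],
    [0, 0, 4.0],
    [0, 0, 6.5],
    [0, 0, 8.5],
    [0, 0, 9.5],
  ],
  angular=[
    [0, 0, 0],
    [0, 0, 0],
    [0, 0, 0],
    [0, 0, 0],
    [0, 0, 0],
  ],
)

```text
t: 13.0
eef_pos: [461.8, 115.4, 3.4]
tool_rot: [-0.244, 0.97, 0.0, -0.001]
ft_force: [-0.8, -1.5, -0.8]
opening: 0.646
gripper_force: 0.0
```

Call:
arm_command(
  gripper=[2.0, 2.0, 2.0, 2.0, 2.0],
  translation=[
    [0, 0, 0],
    [0, 0, 0],
    [0, 0, 0],
    [0, 0, 0],
    [0, 0, 0],
  ],
  angular=[
    [0, 0, 0],
    [0, 0, 0],
    [0, 0, 0],
    [0, 0, 0],
    [0, 0, 0],
  ],
)

```text
t: 13.42
eef_pos: [463.3, 114.8, 5.8]
tool_rot: [-0.245, 0.97, -0.0, 0.001]
ft_force: [-0.4, 0.3, -1.2]
opening: 0.359
gripper_force: 59.5
```

Call:
arm_command(
  gripper=[2.0, 2.0, 2.0, 2.0, 2.0],
  translation=[
    [0, 0, -0.5],
    [0, 0, -4.0],
    [0, 0, -8.0],
    [0, 0, -12.0],
    [0, 0, -14.5],
  ],
  angular=[
    [0, 0, 0],
    [0, 0, 0],
    [0, 0, 0],
    [0, 0, 0],
    [0, 0, 0],
  ],
)

```text
t: 13.83
eef_pos: [463.3, 114.7, 154.3]
tool_rot: [-0.245, 0.97, -0.0, 0.002]
ft_force: [1.1, -0.2, 0.2]
opening: 0.361
gripper_force: 59.5
```

Call:
arm_command(
  gripper=[2.0, 2.0, 2.0, 2.0, 2.0],
  translation=[
    [1.0, -1.6, 0],
    [2.6, -4.1, 0],
    [4.4, -6.9, 0],
    [6.2, -9.7, 0],
    [7.9, -12.4, 0],
  ],
  angular=[
    [0, 0, 1],
    [0, 0, 2],
    [0, 0, 3],
    [0, 0, 4],
    [0, 0, 5],
  ],
)

```text
t: 14.25
eef_pos: [451.7, -33.4, 150.8]
tool_rot: [-0.202, 0.979, -0.0, 0.0]
ft_force: [1.4, -0.3, -0.3]
opening: 0.367
gripper_force: 59.5
```

Call:
arm_command(
  gripper=[2.0, 2.0, 2.0, 2.0, 2.0],
  translation=[
    [1.3, -2.6, 0],
    [2.7, -5.2, 0],
    [4.0, -7.8, 0],
    [5.4, -10.4, 0],
    [6.7, -13.0, 0],
  ],
  angular=[
    [0, 0, 1],
    [0, 0, 2],
    [0, 0, 3],
    [0, 0, 4],
    [0, 0, 5],
  ],
)

```text
t: 14.67
eef_pos: [441.7, -179.4, 150.8]
tool_rot: [-0.159, 0.987, -0.0, 0.0]
ft_force: [1.1, 0.2, -1.6]
opening: 0.363
gripper_force: 59.4
```

Call:
arm_command(
  gripper=[2.0, 2.0, 2.0, 2.0, 2.0],
  translation=[
    [1.4, -3.4, 0],
    [2.7, -6.6, 0],
    [3.9, -9.6, 0],
    [4.9, -12.0, 0],
    [5.58, -13.55, 0],
  ],
  angular=[
    [0, 0, 1],
    [0, 0, 2],
    [0, 0, 3],
    [0, 0, 4],
    [0, 0, 5.4],
  ],
)

```text
t: 15.08
eef_pos: [431.6, -326.6, 150.5]
tool_rot: [-0.112, 0.994, -0.0, 0.0]
ft_force: [-0.4, 0.9, -2.0]
opening: 0.36
gripper_force: 59.4
```

Run:
```python
from h import *
t=snap('top','t5.png');s=snap('side','s5.png');st=ctrl.get_state();print(st['eef_pos'],st['tool_rot'],st['opening'],st['ft_force'])
up=lambda a,k:cv2.resize(a,None,fx=k,fy=k,interpolation=cv2.INTER_CUBIC)
cv2.imwrite('pics/c5.png',np.hstack([up(t[235:335,125:225],4),up(s[260:420,340:500],2.5)]))
```

```text
[ 431.69845857 -326.18265133  150.19143913] [-1.11003103e-01  9.93820018e-01 -2.74464039e-04  8.98430153e-05] 0.3612266205887582 [ 0.85095502 -0.64414539 -0.99179872]
```

View pics/c5.png

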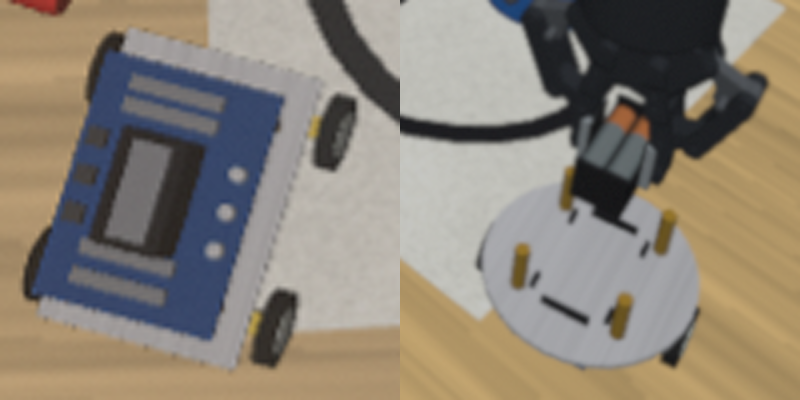

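The rectangular deck looks square, with corners at crop (107,50), (285,97), (212,340) and (33,294). The narrow pack is held level above the round bay. Lowering it and checking the deck centre.

Run:
```python
from meas import *
rep('deck placed',cv([(107,50),(285,97),(212,340),(33,294)],125,235),87)
rep('plate',cv([(130,28),(322,80),(237,370),(40,315)],125,235),45)
```

```text
deck placed c [431.6 316. ] edges [ 96.2 128.7  95.  129.6] ang [-106.1, 163.7, 74.4, -15.8]
plate c [431.6 316.2] edges [108.2 159.4 109.2 158.8] ang [-106.5, 164.0, 73.2, -16.4]
```

Call:
arm_command(
  gripper=[2.0, 2.0, 2.0, 2.0, 2.0],
  translation=[
    [0, 0, 1.5],
    [0, 0, 4.0],
    [0, 0, 6.5],
    [0, 0, 8.5],
    [0, 0, 9.5],
  ],
  angular=[
    [0, 0, 0],
    [0, 0, 0],
    [0, 0, 0],
    [0, 0, 0],
    [0, 0, 0],
  ],
)

```text
t: 15.6
eef_pos: [431.3, -322.1, 53.2]
tool_rot: [-0.113, 0.994, 0.001, -0.001]
ft_force: [0.1, 0.3, -0.3]
opening: 0.366
gripper_force: 59.5
```

Call:
arm_command(
  gripper=[2.0, 2.0, 2.0, 2.0, 2.0],
  translation=[
    [0, 0, 0.2],
    [0, 0, 0.3],
    [0, 0, 0.4],
    [0, 0, 0.5],
    [0, 0, 0.5],
  ],
  angular=[
    [0, 0, 0],
    [0, 0, 0],
    [0, 0, 0],
    [0, 0, 0],
    [0, 0, 0],
  ],
)

```text
t: 16.02
eef_pos: [432.3, -324.2, 50.6]
tool_rot: [-0.113, 0.994, -0.0, 0.0]
ft_force: [-0.3, -0.6, -0.7]
opening: 0.368
gripper_force: 59.5
```

Call:
arm_command(
  gripper=[2.0, 4.8, 4.8, 4.8, 4.8],
  translation=[
    [0, 0, 0.05],
    [0, 0, 0.05],
    [0, 0, 0],
    [0, 0, 0],
    [0, 0, 0],
  ],
  angular=[
    [0, 0, 0],
    [0, 0, 0],
    [0, 0, 0],
    [0, 0, 0],
    [0, 0, 0],
  ],
)

```text
t: 16.43
eef_pos: [432.0, -324.2, 50.1]
tool_rot: [-0.113, 0.994, -0.0, 0.0]
ft_force: [-0.5, -0.9, -0.0]
opening: 0.564
gripper_force: 0.0
```

Call:
arm_command(
  gripper=[4.8, 4.8, 4.8, 4.8, 4.8],
  translation=[
    [0, 0, 0],
    [0, 0, -0.5],
    [0, 0, -3.0],
    [0, 0, -6.0],
    [0, 0, -9.0],
  ],
  angular=[
    [0, 0, 0],
    [0, 0, 0],
    [0, 0, 0],
    [0, 0, 0],
    [0, 0, 0],
  ],
)

```text
t: 16.85
eef_pos: [431.6, -323.7, 141.2]
tool_rot: [-0.113, 0.994, 0.0, -0.0]
ft_force: [0.3, -0.3, -0.1]
opening: 0.561
gripper_force: 0.0
```

Call:
arm_command(
  gripper=[6.0, 6.0, 6.0, 6.0, 6.0],
  translation=[
    [-2.0, 1.1, 0],
    [-5.0, 2.8, 0.5],
    [-8.0, 4.6, 1.2],
    [-11.0, 6.3, 1.9],
    [-14.0, 8.0, 2.5],
  ],
  angular=[
    [0, 0, 0],
    [0, 0, 0],
    [0, 0, 0],
    [0, 0, 0],
    [0, 0, 0],
  ],
)

```text
t: 17.27
eef_pos: [551.4, -213.5, 115.1]
tool_rot: [-0.113, 0.994, -0.0, 0.0]
ft_force: [0.6, -0.1, 0.5]
opening: 0.701
gripper_force: 0.0
```

Call:
arm_command(
  gripper=[6.0, 6.0, 6.0, 6.0, 6.0],
  translation=[
    [-3.2, 1.9, 0.6],
    [-6.5, 3.8, 1.2],
    [-9.8, 5.7, 1.8],
    [-12.5, 7.2, 2.3],
    [-13.96, 8.07, 2.5],
  ],
  angular=[
    [0, 0, 0],
    [0, 0, 0],
    [0, 0, 0],
    [0, 0, 0],
    [0, 0, 0],
  ],
)

```text
t: 17.68
eef_pos: [670.2, -102.0, 89.3]
tool_rot: [-0.114, 0.993, 0.0, -0.0]
ft_force: [-0.4, 0.8, 0.1]
opening: 0.702
gripper_force: 0.0
```

Run:
```python
from h import *
t=snap('top','t6.png');s=snap('side','s6.png');st=ctrl.get_state();print(st['eef_pos'],st['tool_rot'],st['opening'],st['ft_force'])
up=lambda a,k:cv2.resize(a,None,fx=k,fy=k,interpolation=cv2.INTER_CUBIC)
cv2.imwrite('pics/c6.png',np.hstack([up(s[310:410,365:465],4),up(s[180:280,350:450],4)]))
```

```text
[ 669.66373111 -102.52714125   89.25875098] [-1.14358440e-01  9.93439490e-01  2.70392193e-04 -2.29934299e-04] 0.7019898739655244 [-0.99569952 -0.75207583 -0.440552  ]
```

View pics/c6.png

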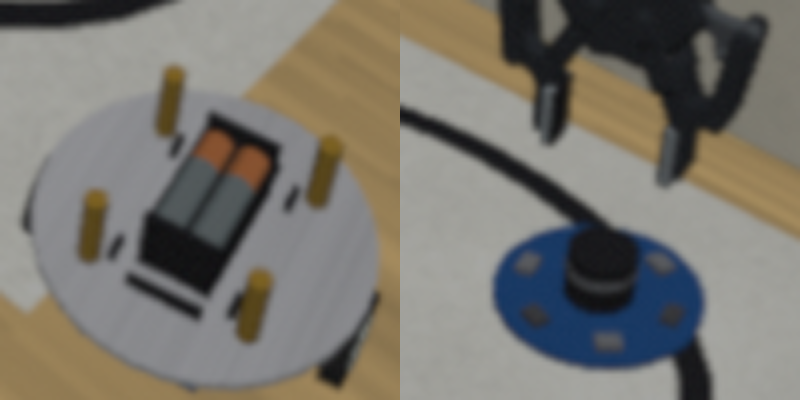

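The narrow pack lies flat between the stops, and the gripper is above the turret (crop (601,270)). Grasping it.

Call:
arm_command(
  gripper=[6.0, 6.0, 6.0, 6.0, 6.0],
  translation=[
    [0, 0, 1.5],
    [0, 0, 3.5],
    [0, 0, 5.5],
    [0, 0, 7.0],
    [0, 0, 7.7],
  ],
  angular=[
    [0, 0, 0],
    [0, 0, 0],
    [0, 0, 0],
    [0, 0, 0],
    [0, 0, 0],
  ],
)

```text
t: 18.2
eef_pos: [666.9, -105.3, 11.4]
tool_rot: [-0.113, 0.994, 0.0, -0.001]
ft_force: [0.1, 0.1, -0.0]
opening: 0.706
gripper_force: 0.0
```

Call:
arm_command(
  gripper=[6.0, 6.0, 3.0, 3.0, 3.0],
  translation=[
    [0, 0, 0.3],
    [0, 0, 0.5],
    [0, 0, 0.5],
    [0, 0, 0.5],
    [0, 0, 0.5],
  ],
  angular=[
    [0, 0, 0],
    [0, 0, 0],
    [0, 0, 0],
    [0, 0, 0],
    [0, 0, 0],
  ],
)

```text
t: 18.62
eef_pos: [668.9, -105.0, 9.2]
tool_rot: [-0.113, 0.994, -0.0, 0.001]
ft_force: [-1.0, -1.0, 6.7]
opening: 0.449
gripper_force: 60.4
```

Call:
arm_command(
  gripper=[3.0, 3.0, 3.0, 3.0, 3.0],
  translation=[
    [0, 0, 0],
    [0, 0, 0],
    [0, 0, 0],
    [0, 0, 0],
    [0, 0, 0],
  ],
  angular=[
    [0, 0, 0],
    [0, 0, 0],
    [0, 0, 0],
    [0, 0, 0],
    [0, 0, 0],
  ],
)

```text
t: 19.03
eef_pos: [668.9, -105.1, 9.2]
tool_rot: [-0.113, 0.994, -0.0, 0.001]
ft_force: [-1.8, 0.1, 6.8]
opening: 0.451
gripper_force: 60.5
```

Call:
arm_command(
  gripper=[3.0, 3.0, 3.0, 3.0, 3.0],
  translation=[
    [0, 0, -0.5],
    [0, 0, -3.5],
    [0, 0, -7.5],
    [0, 0, -11.5],
    [0, 0, -14.2],
  ],
  angular=[
    [0, 0, 0],
    [0, 0, 0],
    [0, 0, 0],
    [0, 0, 0],
    [0, 0, 0],
  ],
)

```text
t: 19.45
eef_pos: [668.8, -104.8, 154.4]
tool_rot: [-0.113, 0.994, -0.001, 0.002]
ft_force: [0.3, 0.3, 0.1]
opening: 0.452
gripper_force: 60.6
```

Call:
arm_command(
  gripper=[3.0, 3.0, 3.0, 3.0, 3.0],
  translation=[
    [2.0, -1.1, 0],
    [5.0, -2.9, 0],
    [8.5, -4.9, 0],
    [11.5, -6.6, 0],
    [14.0, -8.0, 0],
  ],
  angular=[
    [0, 0, 0],
    [0, 0, 0],
    [0, 0, 0],
    [0, 0, 0],
    [0, 0, 0],
  ],
)

```text
t: 19.87
eef_pos: [548.1, -215.2, 150.7]
tool_rot: [-0.113, 0.994, -0.0, 0.0]
ft_force: [-0.8, 0.0, -0.6]
opening: 0.454
gripper_force: 60.6
```

Call:
arm_command(
  gripper=[3.0, 3.0, 3.0, 3.0, 3.0],
  translation=[
    [3.2, -1.9, 0],
    [6.5, -3.8, 0],
    [9.8, -5.7, 0],
    [12.5, -7.2, 0],
    [13.96, -8.07, 0],
  ],
  angular=[
    [0, 0, 0],
    [0, 0, 0],
    [0, 0, 0],
    [0, 0, 0],
    [0, 0, 0],
  ],
)

```text
t: 20.28
eef_pos: [429.6, -325.9, 150.7]
tool_rot: [-0.112, 0.994, -0.0, -0.0]
ft_force: [-0.2, 1.2, -1.1]
opening: 0.451
gripper_force: 60.6
```

Call:
arm_command(
  gripper=[3.0, 3.0, 3.0, 3.0, 3.0],
  translation=[
    [0, 0, 0],
    [0, 0, 0],
    [0, 0, 0],
    [0, 0, 0],
    [0, 0, 0],
  ],
  angular=[
    [0, 0, 0],
    [0, 0, 0],
    [0, 0, 0],
    [0, 0, 0],
    [0, 0, 0],
  ],
)

```text
t: 20.7
eef_pos: [432.6, -323.5, 150.0]
tool_rot: [-0.114, 0.994, 0.0, 0.0]
ft_force: [-0.1, -0.6, -1.2]
opening: 0.446
gripper_force: 60.6
```

Run:
```python
from h import *
t=snap('top','t7.png');s=snap('side','s7.png');st=ctrl.get_state();print(st['eef_pos'],st['tool_rot'],st['opening'],st['ft_force'])
up=lambda a,k:cv2.resize(a,None,fx=k,fy=k,interpolation=cv2.INTER_CUBIC)
cv2.imwrite('pics/c7.png',np.hstack([up(s[260:420,340:500],2.5),up(t[220:330,410:520],3.637)[:400,:400]]))
```

```text
[ 432.45864103 -323.58706704  149.94583949] [-1.13522173e-01  9.93535462e-01  5.25895229e-05 -8.04188650e-06] 0.4482842388480633 [-0.37431419  0.64538208 -1.06136747]
```

View pics/c7.png

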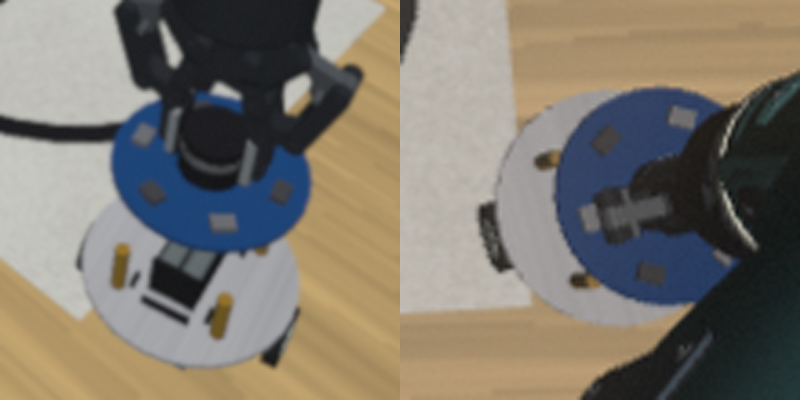

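The round deck is held level. In the top crop its edges are at left 555, top 87 and bottom 305. Checking its offset from the TCP.

Run:
```python
from h import *
for n,f in(('side','s7'),('top','t7')):
    s=cv2.imread(f'pics/{f}.png');m=cv2.inRange(cv2.cvtColor(s,cv2.COLOR_BGR2HSV),(100,90,40),(130,255,255))
    if n=='side': m[:,:360]=0
    else: m[:,:420]=0
    c=max(cv2.findContours(m,0,1)[0],key=cv2.contourArea);h=cv2.convexHull(c).reshape(-1,2)
    P=onz(n,h,144.8)[:,:2]
    if n=='top': h=h[h[:,0]<488] if 0 else h; P=onz(n,h,144.8)[:,:2]
    # circle fit radius 59, robust to occluded rim
    from scipy.optimize import least_squares
    r=least_squares(lambda p:np.hypot(*(P-p).T)-59,P.mean(0),loss='soft_l1')
    print(n,r.x.round(1),np.abs(r.fun).round(1).tolist())
p=(np.array([(567,170),(667,213),(521,247),(624,297)],float)-[400,0]+.5)/2.5-.5+[340,260]
S=onz('side',p,83);print(S.round(1),S.mean(0).round(1))
```

```text
side [ 432.1 -323.8] [10.0, 0.7, 0.3, 0.3, 0.7, 0.9, 0.7, 0.8, 0.9, 0.4, 0.1, 0.2, 0.8, 1.0, 0.3, 0.1, 0.2, 1.5, 2.1, 2.3, 2.6, 2.8, 2.8, 0.9, 1.2, 0.8, 1.5, 1.5, 1.4, 1.6]
top [ 434.1 -324. ] [2.3, 2.2, 2.6, 7.5, 6.3, 5.0, 0.9, 1.1, 0.9, 0.5, 0.3, 0.2, 0.1, 0.1, 0.1, 0.2, 0.3, 0.1, 0.0, 0.5, 0.4, 0.4, 1.1, 1.4, 2.3]
[[ 458.  -281.2   83. ]
 [ 475.5 -347.8   83. ]
 [ 390.1 -298.6   83. ]
 [ 406.  -364.9   83. ]] [ 432.4 -323.1   83. ]
```

Deck centre (432,−324) matches the stand-off centre within about 1 mm. Lowering.

Call:
arm_command(
  gripper=[3.0, 3.0, 3.0, 3.0, 3.0],
  translation=[
    [0, 0, 1.0],
    [0, 0, 2.5],
    [0, 0, 4.0],
    [0, 0, 5.0],
    [0, 0, 5.3],
  ],
  angular=[
    [0, 0, 0],
    [0, 0, 0],
    [0, 0, 0],
    [0, 0, 0],
    [0, 0, 0],
  ],
)

```text
t: 21.22
eef_pos: [431.7, -323.3, 95.5]
tool_rot: [-0.113, 0.994, 0.001, -0.001]
ft_force: [0.8, -0.1, -1.3]
opening: 0.452
gripper_force: 60.6
```

Call:
arm_command(
  gripper=[3.0, 3.0, 3.0, 3.0, 3.0],
  translation=[
    [0, 0, 0.1],
    [0, 0, 0.2],
    [0, 0, 0.4],
    [0, 0, 0.5],
    [0, 0, 0.5],
  ],
  angular=[
    [0, 0, 0],
    [0, 0, 0],
    [0, 0, 0],
    [0, 0, 0],
    [0, 0, 0],
  ],
)

```text
t: 21.63
eef_pos: [432.2, -324.3, 92.2]
tool_rot: [-0.113, 0.994, -0.0, 0.0]
ft_force: [1.1, 0.6, -1.1]
opening: 0.448
gripper_force: 60.8
```

Call:
arm_command(
  gripper=[3.0, 3.0, 3.0, 5.2, 5.2],
  translation=[
    [0, 0, 0.05],
    [0, 0, 0.1],
    [0, 0, 0.1],
    [0, 0, 0.05],
    [0, 0, 0],
  ],
  angular=[
    [0, 0, 0],
    [0, 0, 0],
    [0, 0, 0],
    [0, 0, 0],
    [0, 0, 0],
  ],
)

```text
t: 22.05
eef_pos: [432.1, -324.2, 92.3]
tool_rot: [-0.113, 0.994, -0.0, 0.0]
ft_force: [-0.4, -0.5, 0.2]
opening: 0.61
gripper_force: 0.0
```

Call:
arm_command(
  gripper=[5.4, 5.4, 5.4, 5.4, 5.4],
  translation=[
    [0, 0, 0],
    [0, 0, -0.5],
    [0, 0, -2.5],
    [0, 0, -5.5],
    [0, 0, -9.0],
  ],
  angular=[
    [0, 0, 0],
    [0, 0, 0],
    [0, 0, 0],
    [0, 0, 0],
    [0, 0, 0],
  ],
)

```text
t: 22.47
eef_pos: [431.3, -323.4, 182.3]
tool_rot: [-0.113, 0.994, 0.001, -0.001]
ft_force: [0.5, -1.2, 0.7]
opening: 0.631
gripper_force: 0.0
```

Call:
arm_command(
  gripper=[5.4, 5.4, 5.4, 5.4, 5.4],
  translation=[
    [0, 2.0, -0.5],
    [0, 5.0, -1.0],
    [0, 8.5, -2.0],
    [0, 12.0, -3.0],
    [0, 14.0, -3.0],
  ],
  angular=[
    [0, 0, 0],
    [0, 0, 0],
    [0, 0, 0],
    [0, 0, 0],
    [0, 0, 0],
  ],
)

```text
t: 22.88
eef_pos: [399.8, -185.4, 213.8]
tool_rot: [-0.113, 0.994, -0.0, 0.001]
ft_force: [-0.1, 0.1, 0.7]
opening: 0.631
gripper_force: 0.0
```

Call:
arm_command(
  gripper=[5.4, 5.4, 5.4, 5.4, 5.4],
  translation=[
    [0, 2.5, 0],
    [0, 5.5, 0],
    [0, 8.5, 0],
    [0, 11.0, 0],
    [0, 12.0, 0],
  ],
  angular=[
    [0, 0, 0],
    [0, 0, 0],
    [0, 0, 0],
    [0, 0, 0],
    [0, 0, 0],
  ],
)

```text
t: 23.3
eef_pos: [372.5, -68.5, 212.4]
tool_rot: [-0.114, 0.994, 0.0, 0.0]
ft_force: [0.7, -0.8, 0.5]
opening: 0.633
gripper_force: 0.0
```

Run:
```python
from h import *
t=snap('top','t8.png');s=snap('side','s8.png');st=ctrl.get_state();print(st['eef_pos'],st['opening'],st['ft_force'])
up=lambda a,k:cv2.resize(a,None,fx=k,fy=k,interpolation=cv2.INTER_CUBIC)
cv2.imwrite('pics/c8.png',np.vstack([np.hstack([up(s[310:410,365:465],4),up(t[235:335,420:520],4)]),t[150:350,120:520].repeat(1,0) if 0 else cv2.resize(t[130:330,120:520],(800,200))])[:600])
```

```text
[373.3935485  -69.76758293 212.39046049] 0.6331289483573085 [-0.89884587 -0.33827123 -0.09294651]
```

View pics/c8.png

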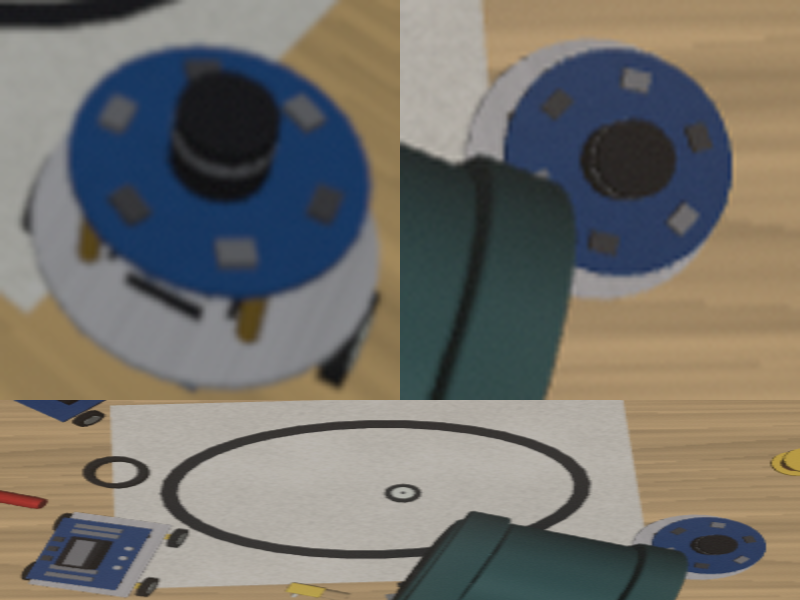

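The round deck lies flat and centred on its stand-offs, with top-crop edges at x 505 to 732 and y 47 to 275. The wheel and tape are where they were, and the arm is clear of everything.

Run:
```python
from meas import *
P=onz('top',cv([(618.5,161)],420,235,400),87);print(P)
if np.hypot(*(P[0,:2]-[432.2,-324]))<4: print(ctrl.job_done())
```

```text
[[ 433.62101961 -324.69599909   87.        ]]
the job is handed in; nothing more can be done
None
```

Both robots are built in the order asked and the job is handed in at about 23 s: each pack lies flat in its bay, each deck measured within about 2 mm of its base's centre, and the wheel and tape look unmoved in the last picture.

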